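# Square up a stack of plywood bases in the sloping jig

## Task

Two plywood bases for leather pen trays are to be clipped together and edge-sanded as one block, so stack them square in the sloping corner jig. Slide the dark base, which sits on the jig's lower fence, along it into the corner until it also meets the far fence, then lay the pale base from the bench flat on top of it and square it up too, so that both bases sit flush against both fences. Let go of them and leave the other things on the bench where they are.

Things in the scene. Friction and masses are not known exactly. Their poses are not given: they have to be found in the camera images.
- jig_bed: sloping bed of the fixed squaring jig: grey sheet with two wooden fences 18 mm thick, 30 mm high, square to it. Origin: inner corner of the fences, on the bed's surface. x points up the slope (to the robot's right, 38 degrees above level), y along the lower fence away from the robot, z square to the bed. The bed spans x -20 to 125, y -215 to 20 mm. A squared base has its centre at x 32, y -75 mm
- finger_gap (a point): middle of the finger gap in the jig's lower fence, on the bed's surface, axes as the bed's. The fence's face is the bed's plane x = 0, from y = -215 to +18 mm; the gap, with no fence, is y = -122 to -58 mm. The slope is so steep that a base let go on the bed, or on another base, slides down to this fence by itself, but never sideways
- far_fence (a point): middle of the foot of the far fence's face, on the bed's surface, axes as the bed's. The face is the bed's plane y = 0 and runs from the lower fence up to x = 100 mm
- dark_base_mid (a point): centre (half-way up) of the dark brown plywood base, 64 x 150 x 12 mm, 0.06 to 0.12 kg; its x axis runs along the 64 mm side, y along the 150 mm side, z through its 12 mm thickness. It starts on the jig's bed with its long side resting on the lower fence and its far end 20 to 47 mm short of the far fence
- pale_base_mid (a point): centre (half-way up) of the pale plywood base, 64 x 150 x 12 mm, the same size, weight and axes as the dark one. It starts lying flat and free on the bench to the right of the jig, its long side roughly away from the robot
- clip_a: small black spring clip with wire loops, 24 x 19 x 28 mm, loose on the bench between the jig and the pale base; origin under its middle; leave it alone
- clip_b: another such clip; leave it alone
- clip_c: another such clip; leave it alone
- wax: yellow wax puck, 39 mm wide, 13 mm high, near the bench's front edge; origin under its middle; leave it alone
- mallet: mallet with white head and wooden handle, 208 mm long, 49 mm high, lying at the left edge of the grey cutting mat; origin under its middle; leave it alone
- glue: white bottle, 43 mm wide, 112 mm tall, standing behind the jig; origin under its middle; leave it alone
- tin: small round red tin, 56 mm wide, 35 mm high, on the grey cutting mat at the right; origin under its middle; leave it alone

How it is judged:
By the outcome, as a careful person would: the job done as asked, in the order asked, and still so for the second after the job is handed in, with the robot touching nothing.
It also fails if it takes over 66 s, if anything falls off the work surface, if the arm or the gripper's body presses on something with over 40 N, if the wrist force passes 120 N, or if a joint passes its speed limit or range.

## Robot

A 6-joint arm with a two-finger parallel gripper is mounted at the origin on a cart in front of the work surface, level with it; the furniture and walls round the work are solid. World frame = base frame: x ahead of the robot, y to its left, z up, the work surface at z = 0. Lengths are in m, angles in degrees, forces in N, time in s.
With the tool pointing down it reaches from about 0.375 to 0.9 m from the base axis. Payload 3.1 kg.
Tool frame: the origin (TCP) lies on the centre line of the jaws, within the pads' length; the fingertips stand 22 mm ahead of it and the grasp point (between the pads) lies 3 mm ahead of it; y points along the fingers, z is the direction in which the jaws open and shut, and the axes are right-handed (so a half turn about y gives the same grasp; the last joint's range is limited). The gripper opens to 87 mm and grips with 3 to 60 N. Pads are 19 mm wide; open, the fingers measure 117 mm over their backs; the gripper's body (75 mm by 190 mm) begins 51 mm behind the grasp point.
Start: joints at [-10.227, 30.224, 82.088, -0, 67.689, -10.227], TCP at [0.625, 0, 0.245] pointing down, gripper open.
Joint ranges: [-176.69, 176.69], [-43.24, 126.21], [12.49, 139.97], [-82, 262], [0, 151.66], [-163.58, 163.58]. Speed limits (degrees/s): [159.86, 159.86, 180, 180, 180, 180].

## Interface

Orientations are given as a 3x3 rotation matrix whose columns are the frame's x, y, z axes.
In Python, from rig import bot gives the robot as it stands.
- The arm moves only by the tool jog_arm, never from a script. Its argument "motion" is one flat list of numbers, 6 for each row, row after row: the shift along the tool's x, y, z in mm, then the turn, a rotation vector about the tool's x, y, z in degrees. A call has 1 to 20 rows; each row is the pose to reach, as a shift and turn from the pose commanded when the call began, along the tool's axes at that moment; what a row does not reach only later rows make up. A row lasts 1/8 s, in which the tool goes at most 62.5 mm and 10.7 degrees, less where a joint would pass 70% of its speed; a pose out of reach is approached as far as the arm can. A call with a gripper value outside its range is refused whole. "gripper" is the opening, from 0 (shut) to 1 (fully open), set as the call begins (left out, the last holds). The fingers move at their own pace and stop on an object; the grip force is fixed at half the most. Time passes only in rows, so rows that repeat a pose let the fingers close. It gives the time, the measured TCP pose, the force and the opening at its end, in the units of the state.
- bot.read_state(): the state, without advancing time (a new reading comes with each control period).
- bot.capture(name): name is "scene" or "side" or "wrist"; returns (picture, depth): 384x512x3 uint8, red, green, blue; 384x512 float32, m along the optical axis (not along the pixel's ray), 0 where there is no reading.
- bot.get_calibration(name): a dict with "mtx" (3x3 intrinsics, pixels), "pose" (4x4, takes a point from camera to world coordinates); the wrist camera has in their place "hand_eye" (4x4, takes a point from camera to tool coordinates, whose origin is the TCP and whose axes are the tool frame's). Camera axes: x right, y up, looking along -z (the intrinsics and any distortion apply to the point x, -y, -z); pixel columns grow to the right and rows downward; lengths in m; the calibration is good to about 2 mm. A picture is of the moment at which its call begins: read the wrist's pose just before it. get_calibration takes no time and is no camera call.
- bot.hand_in(): hands the job in, once; it reports no verdict.
The state is a dict: "time_s": time; "joint_positions": joint angles; "qvel": joint speeds; "tau": joint torques, N m; "position": TCP position; "tcp_rot": TCP orientation; "force": force on the tool from outside, world axes, zero at the start; "moment": the same for the moment, N m; "opening": opening from 0.0 (shut) to 1.0 (fully open).
Only numpy, scipy, OpenCV 4.12 (cv2) and the standard library are available. Lean on these libraries where they do the work, as an engineer would, in place of code of your own. Each camera call takes 0.05 s, during which the arm holds its last target.

## Working session

There is one attempt and no reset: what is moved stays moved. The work goes in short steps, Python scripts to look and compute and a tool call to move; the robot and the scene stay as the last step left them, time stands still between calls to the robot, and variables do not carry over. Pictures are saved under pics/ and viewed, and the job is handed in when it is done.

Besides the shell and the picture viewer there is one more tool, called after "Call:" as name(argument=value, ...) on one line, values as JSON. jog_arm: Moves the arm, as the interface text tells. Its arguments: {"type":"object","properties":{"motion":{"type":"array","items":{"type":"number"}},"gripper":{"type":"number"}},"required":["motion"]}

```bash
ls; mkdir -p pics
python3 - <<'E'
from rig import bot
import cv2,json,numpy as np
s=bot.read_state();print({k:np.round(v,3).tolist() for k,v in s.items()})
for n in ("scene","side","wrist"):
    p,d=bot.capture(n);cv2.imwrite(f"pics/{n}0.png",p[:,:,::-1]);np.save(f"pics/{n}0.npy",d)
    c=bot.get_calibration(n);print(n,{k:np.round(v,4).tolist() if not isinstance(v,str) else v for k,v in c.items()})
E
```

```text
pics
{'time_s': 0.0, 'joint_positions': [-10.226, 30.277, 82.156, 0.002, 67.69, -10.228], 'qvel': [-0.115, 0.007, 0.058, -0.055, 0.044, -0.068], 'tau': [-0.001, -44.005, -17.659, 0.063, 0.058, -0.0], 'position': [0.624, 0.0, 0.244], 'tcp_rot': [[0.0, -0.002, 1.0], [-1.0, 0.0, 0.0], [-0.0, -1.0, -0.002]], 'force': [0.228, -0.154, 0.215], 'moment': [0.006, 0.0, 0.031], 'opening': 0.998}
scene {'mtx': [[420.4436, 0.0, 256.7051], [0.0, 420.4436, 196.691], [0.0, 0.0, 1.0]], 'pose': [[-0.904, 0.2328, -0.3585, 0.2134], [-0.4275, -0.4885, 0.7607, 0.5706], [0.002, 0.8409, 0.5412, 0.5656], [0.0, 0.0, 0.0, 1.0]]}
side {'mtx': [[382.7976, 0.0, 261.1566], [0.0, 382.7976, 189.4675], [0.0, 0.0, 1.0]], 'pose': [[0.8647, 0.3033, -0.4004, 0.1813], [-0.502, 0.4937, -0.7101, -0.7942], [-0.0177, 0.815, 0.5791, 0.5985], [0.0, 0.0, 0.0, 1.0]]}
wrist {'mtx': [[329.9126, 0.0, 254.5913], [0.0, 329.9126, 191.5032], [0.0, 0.0, 1.0]], 'hand_eye': [[-0.0003, -0.9548, -0.2972, -0.0826], [-0.0002, 0.2972, -0.9548, -0.1422], [1.0, -0.0002, -0.0003, -0.0006], [0.0, 0.0, 0.0, 1.0]]}
```

View pics/scene0.png

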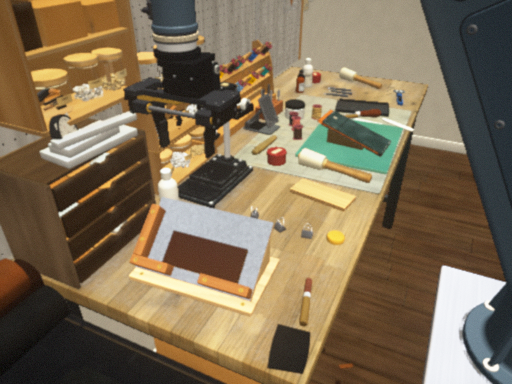

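View pics/side0.png

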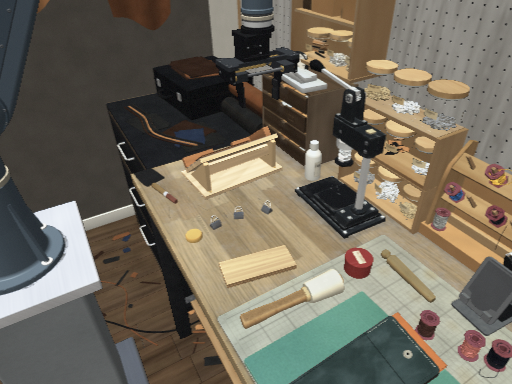

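View pics/wrist0.png

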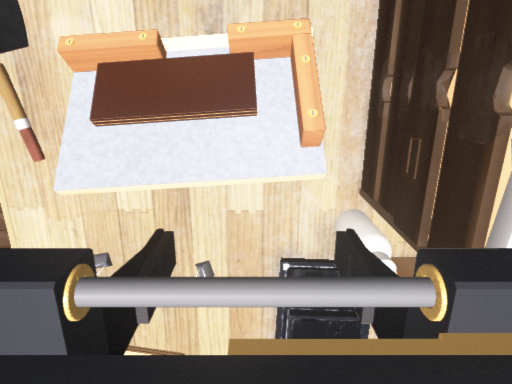

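The wrist view shows the jig clearly: bed at px (60–325, 60–190), dark base at (92–257, 55–125), far fence on the right at x≈300–325, and the finger gap at x≈165–228. The side view shows the pale base near (258, 265) and the clips at (215–266, 205–222). Next I'll measure the bed plane and the bases.

```bash
cat > h.py <<'E'
import numpy as np,cv2
from rig import bot
def campose(n,s=None):
    c=bot.get_calibration(n)
    if n!="wrist": return np.array(c["mtx"]),np.array(c["pose"])
    T=np.eye(4);T[:3,:3]=s["tcp_rot"];T[:3,3]=s["position"]
    return np.array(c["mtx"]),T@np.array(c["hand_eye"])
def cloud(d,K,P):
    v,u=np.mgrid[:d.shape[0],:d.shape[1]]
    x=(u-K[0,2])/K[0,0]*d;y=(v-K[1,2])/K[1,1]*d
    return np.stack([x,-y,-d],-1)@P[:3,:3].T+P[:3,3]
def ray(uv,K,P):
    uv=np.atleast_2d(uv).astype(float)
    r=np.c_[(uv[:,0]-K[0,2])/K[0,0],-(uv[:,1]-K[1,2])/K[1,1],-np.ones(len(uv))]
    return P[:3,3],r@P[:3,:3].T
def onplane(uv,K,P,n,p0):
    o,r=ray(uv,K,P);t=((p0-o)@n)/(r@n);return o+r*t[:,None]
def proj(X,K,P):
    X=(np.atleast_2d(X)-P[:3,3])@P[:3,:3]
    return np.c_[K[0,0]*X[:,0]/-X[:,2]+K[0,2],K[1,1]*-X[:,1]/-X[:,2]+K[1,2]]
E
python3 - <<'E'
from h import *
s=bot.read_state()
K,P=campose("wrist",s);d=np.load("pics/wrist0.npy");im=cv2.imread("pics/wrist0.png")
C=cloud(d,K,P)
hsv=cv2.cvtColor(im,cv2.COLOR_BGR2HSV)
m=np.zeros(d.shape,bool);m[140:172,90:285]=1
X=C[m&(d>0)];c=X.mean(0);n=np.linalg.svd(X-c)[2][2];n*=np.sign(n[2])
print("bed",c,n,np.degrees(np.arccos(n[2])),"res",np.std((X-c)@n))
print("yaw",np.degrees(np.arctan2(n[0],n[1])))
# bench plane
b=C[215:235,150:300].reshape(-1,3);print("bench",b.mean(0),b[:,2].std())
m=np.zeros(d.shape,bool);m[66:100,110:245]=1
Y=C[m];print("dark h",((Y-c)@n).mean(),((Y-c)@n).std())
cv2.imwrite("pics/w0big.png",cv2.resize(im[0:200,40:345],None,fx=2.6,fy=2.6,interpolation=cv2.INTER_CUBIC))
for nm in("side","scene"):
    K2,P2=campose(nm);D=np.load(f"pics/{nm}0.npy");C2=cloud(D,K2,P2)
    im2=cv2.imread(f"pics/{nm}0.png")
    if nm=="side":
        print("pale",C2[262:270,250:265].reshape(-1,3).mean(0));cv2.imwrite("pics/s0big.png",cv2.resize(im2[120:340,120:400],None,fx=2.7,fy=2.7,interpolation=cv2.INTER_CUBIC))
    else:
        print("pale",C2[192:196,318:328].reshape(-1,3).mean(0))
        cv2.imwrite("pics/c0big.png",cv2.resize(im2[140:330,110:380],None,fx=2.9,fy=2.9,interpolation=cv2.INTER_CUBIC))
E
```

```text
bed [0.5639534  0.02688384 0.09962468] [-0.04136367  0.61559144  0.78697917] 38.095899997389964 res 0.0006171474003024013
yaw -3.844118533406261
bench [ 0.5880228  -0.07647979  0.01038279] 0.04448226529801963
dark h 0.012832296362369247 0.012528566699786263
pale [ 0.44303506 -0.30562056  0.01240993]
pale [ 0.43418855 -0.26910289  0.02565805]
```

```bash
sleep 0
```

```text
(no output)
```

View pics/w0big.png

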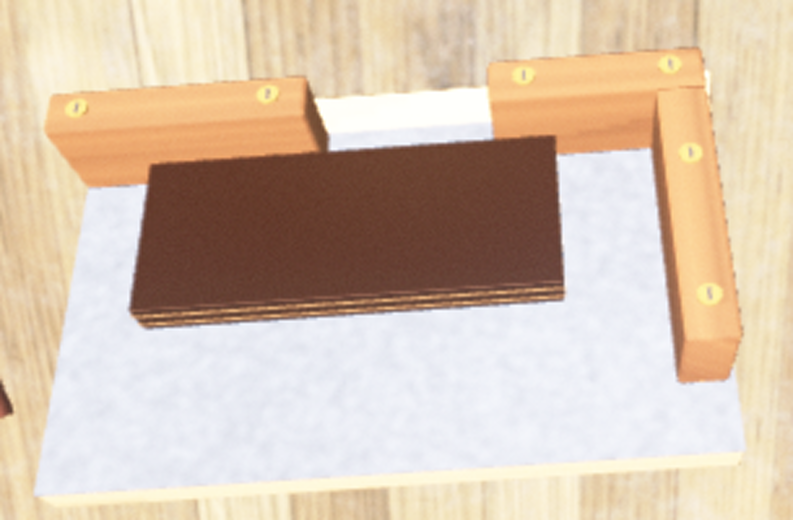

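View pics/s0big.png

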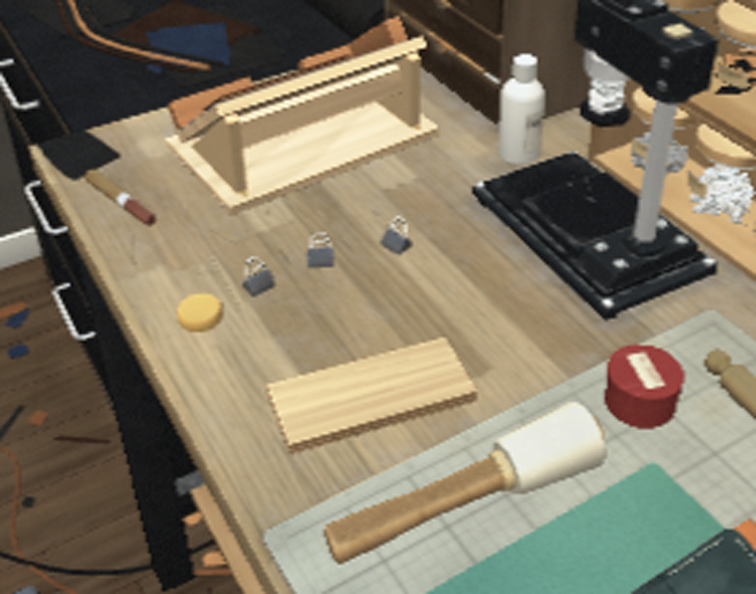

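View pics/c0big.png

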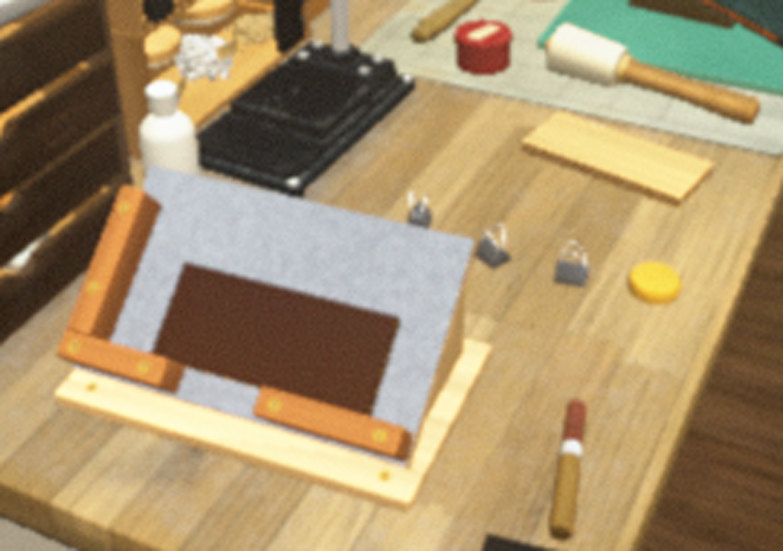

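Run:
```python
from h import *
s=bot.read_state()
K,P=campose("wrist",s);d=np.load("pics/wrist0.npy");C=cloud(d,K,P)
m=np.zeros(d.shape,bool);m[135:178,80:285]=1
X=C[m&(d>0)];c=X.mean(0);n=np.linalg.svd(X-c)[2][2];n*=np.sign(n[2])
for i in range(3):
    X=X[abs((X-c)@n)<.0015];c=X.mean(0);n=np.linalg.svd(X-c)[2][2];n*=np.sign(n[2])
print(n,len(X))
w=lambda L:np.array(L,float)/2.6+[40,0]-0.3
foot=onplane(w([(95,186),(120,184),(563,153),(600,151),(648,148)]),K,P,n,c)
ff=onplane(w([(655,152),(666,260),(678,378)]),K,P,n,c)
bc=onplane(w([(38,495),(742,452)]),K,P,n,c)
# y axis from top edge + foot
for nm,a,b in(("foot",foot[0],foot[-1]),("top",bc[0],bc[1])):
    v=b-a;v/=np.linalg.norm(v);print(nm,v,np.linalg.norm(b-a),np.degrees(np.arctan2(v[1],v[0])))
v=ff[-1]-ff[0];print("far",v/np.linalg.norm(v),np.linalg.norm(v))
# best frame: y axis mean of foot/top, horizontal
Y=(foot[-1]-foot[0])/np.linalg.norm(foot[-1]-foot[0])+(bc[1]-bc[0])/np.linalg.norm(bc[1]-bc[0])
yaw=np.arctan2(Y[1],Y[0]);t=np.radians(38)
Yj=np.array([np.cos(yaw),np.sin(yaw),0]);h=np.array([np.sin(yaw),-np.cos(yaw),0]) 
Xj=np.cos(t)*h+np.array([0,0,np.sin(t)]);Zj=np.cross(Xj,Yj);R=np.c_[Xj,Yj,Zj]
print("yaw",np.degrees(yaw),R.round(4).tolist(),"n in jig",n@R)
f=lambda A,o:((A-o)@R*1000).round(1)
o=c.copy();x0=f(foot,o)[:,0].mean()/1000;y0=f(ff,o)[:,1].mean()/1000;o=o+R@[x0,y0,0]
print("origin",o);print(f(foot,o));print(f(ff,o));print("bedcorn",f(bc,o))
dk=onplane(w([(150,165),(553,137),(563,285),(133,310)]),K,P,Zj,o+.012*Zj);print("dark",f(dk,o))
T=np.eye(4);T[:3,:3]=R;T[:3,3]=o;np.save("jig.npy",T)
# check in scene
for nm in("scene","side"):
    K2,P2=campose(nm);D=np.load(f"pics/{nm}0.npy");im=cv2.imread(f"pics/{nm}0.png")
    pts=np.array([[0,0,0],[0,-.215,0],[.1,0,0],[.125,.02,0],[.125,-.215,0]])@R.T+o
    q=proj(pts,K2,P2);print(nm,q.round(1).tolist())
    hsv=cv2.cvtColor(im,cv2.COLOR_BGR2HSV)
    C2=cloud(D,K2,P2)
    # pale: height mask and spatial
    mm=(D>0)&(C2[...,2]>.006)&(C2[...,2]<.02)&(C2[...,0]>.3)&(C2[...,0]<.62)&(C2[...,1]<-.2)&(C2[...,1]>-.36)
    k,lab,st,ce=cv2.connectedComponentsWithStats(mm.astype(np.uint8));i=1+np.argmax(st[1:,4])
    print("pale",st[i],C2[lab==i].mean(0),C2[lab==i][:,2].std())
    r=cv2.minAreaRect((C2[lab==i][:,:2]*1000).astype(np.float32));print(r)
```

```text
[-0.04122334  0.61448894  0.78784769] 8646
foot [0.99795886 0.0638132  0.00244551] 0.21185342399287668 3.658724012957674
top [0.99793258 0.06423461 0.00211546] 0.2322025761969641 3.6829157782495177
far [ 0.04177366 -0.78676851  0.61583299] 0.0962775175324903
yaw 3.6708199001558173 [[0.0505, 0.9979, -0.0394], [-0.7864, 0.064, 0.6144], [0.6157, 0.0, 0.788]] n in jig [-2.62749207e-04 -1.79667874e-03  9.99998351e-01]
origin [0.65934258 0.1132999  0.03700689]
[[-0.000e+00 -2.139e+02 -2.000e-01]
 [-2.000e-01 -2.042e+02 -2.000e-01]
 [-1.000e-01 -3.420e+01  1.000e-01]
 [ 1.000e-01 -2.020e+01  1.000e-01]
 [ 3.000e-01 -2.000e+00  2.000e-01]]
[[ 2.4  0.4  0.2]
 [51.1 -0.   0.2]
 [98.7 -0.4  0.2]]
bedcorn [[ 1.269e+02 -2.147e+02 -2.000e-01]
 [ 1.272e+02  1.750e+01  2.000e-01]]
dark [[   3.2 -186.2   12. ]
 [   3.2  -37.6   12. ]
 [  67.   -37.2   12. ]
 [  65.7 -184.5   12. ]]
scene [[146.2, 258.8], [251.6, 289.5], [164.9, 209.9], [160.7, 196.2], [272.0, 222.2]]
pale [290 178  66  32 963] [ 0.44101281 -0.29267272  0.01152299] 0.0016045768218479984
((443.37457275390625, -296.2506103515625), (68.34436798095703, 150.86036682128906), 78.9661865234375)
side [[250.5, 144.8], [185.4, 166.7], [264.9, 136.5], [274.8, 132.2], [197.9, 157.5]]
pale [ 219  245   78   42 1777] [ 0.44372307 -0.30298046  0.01202585] 0.001416252886548381
((446.55804443359375, -300.4795837402344), (66.7607192993164, 150.04872131347656), 79.5678482055664)
```

```bash
cat >> h.py <<'E'
from scipy.spatial.transform import Rotation as Ro
J=np.load("jig.npy") if __import__("os").path.exists("jig.npy") else None
RJ=np.c_[-J[:3,1],-J[:3,2],J[:3,0]]
def jw(p): return J[:3,:3]@(np.array(p)/1000)+J[:3,3]
def wj(p): return ((np.array(p)-J[:3,3])@J[:3,:3]*1000)
def delta(p,R,s=None):
    s=s or bot.read_state();R0=Ro.from_matrix(s["tcp_rot"]).as_matrix()
    return (R0.T@(np.array(p)-s["position"])*1000).round(1).tolist(),np.degrees(Ro.from_matrix(R0.T@R).as_rotvec()).round(1).tolist()
E
python3 - <<'E'
from h import *
K,P=campose("side")
w=lambda L:np.array(L,float)/2.7+[120,120]-.3
q=onplane(w([(268,383),(447,339),(475,393),(290,440)]),K,P,np.array([0,0,1.]),np.array([0,0,.012]))
print(q.round(4).tolist(),q.mean(0)); print([np.linalg.norm(q[i]-q[(i+1)%4]).round(4) for i in range(4)])
u=(q[1]-q[0]+q[2]-q[3]);print(np.degrees(np.arctan2(u[1],u[0])))
print("clips",onplane(w([(258,292),(320,265),(396,250)]),K,P,np.array([0,0,1.]),np.zeros(3)).round(3).tolist())
print("bottle,tin,mallet",onplane(w([(523,160),(644,420),(550,480),(342,555)]),K,P,np.array([0,0,1.]),np.zeros(3)).round(3).tolist())
K,P=campose("scene")
w=lambda L:np.array(L,float)/2.9+[110,140]-.3
q=onplane(w([(548,113),(712,163),(684,197),(524,146)]),K,P,np.array([0,0,1.]),np.array([0,0,.012]))
print(q.round(4).tolist(),q.mean(0)); print([np.linalg.norm(q[i]-q[(i+1)%4]).round(4) for i in range(4)])
print("bottle",onplane(w([(170,190)]),K,P,np.array([0,0,1.]),np.zeros(3)).round(3))
print(jw([25,-206,106]),delta(jw([25,-206,106]),RJ))
E
```

```text
[[0.3804, -0.2544, 0.012], [0.5259, -0.2853, 0.012], [0.5119, -0.3459, 0.012], [0.37, -0.3146, 0.012]] [ 0.44703237 -0.30004028  0.012     ]
[np.float64(0.1487), np.float64(0.0623), np.float64(0.1453), np.float64(0.0611)]
-12.228905055621997
clips [[0.423, -0.139, 0.0], [0.487, -0.135, 0.0], [0.557, -0.152, 0.0]]
bottle,tin,mallet [[0.745, -0.093, 0.0], [0.612, -0.425, 0.0], [0.517, -0.434, 0.0], [0.36, -0.412, 0.0]]
[[0.5185, -0.3331, 0.012], [0.3645, -0.3142, 0.012], [0.3722, -0.2542, 0.012], [0.5174, -0.2714, 0.012]] [ 0.44318221 -0.29322137  0.012     ]
[np.float64(0.1552), np.float64(0.0605), np.float64(0.1462), np.float64(0.0618)]
bottle [[ 0.764 -0.098  0.   ]]
[0.45084829 0.14557731 0.13592756] ([-145.4, 108.2, -173.5], [30.5, 82.9, -28.5])
```

The pale base is near (0.446, -0.298) with a yaw of about -11°, and the dark base needs about 37 mm. I'll move to a hover normal to the bed behind the dark base's near end, closing the fingers on the way.

Call:
jog_arm(motion=[-14,10,-17,3,8.3,-2.8,-28,21,-34,6,16.6,-5.7,-43,32,-52,9.1,24.9,-8.5,-58,43,-69,12.2,33.2,-11.4,-72,54,-86,15.2,41.5,-14.2,-87,65,-104,18.3,49.7,-17.1,-102,76,-121,21.3,58,-20,-116,86,-139,24.4,66.3,-22.8,-131,97,-156,27.4,74.6,-25.6,-145,108,-173,30.5,82.9,-28.5,-145,108,-173,30.5,82.9,-28.5,-145,108,-173,30.5,82.9,-28.5,-145,108,-173,30.5,82.9,-28.5], gripper=0.0)

```text
time_s: 1.78
position: [0.4525, 0.1443, 0.1372]
tcp_rot: [[-0.998, 0.041, 0.049], [-0.064, -0.614, -0.787], [-0.002, -0.788, 0.615]]
force: [-0.2, 0.2, -0.1]
opening: 0.004
```

Run:
```python
from h import *
s=bot.read_state();print(np.round(s["joint_positions"],1),wj(s["position"]),delta(jw([25,-206,27]),RJ))
p,d=bot.capture("side");cv2.imwrite("pics/side1.png",cv2.resize(p[60:260,120:360,::-1],None,fx=3,fy=3))
p,d=bot.capture("scene");cv2.imwrite("pics/scene1.png",cv2.resize(p[120:320,60:320,::-1],None,fx=3,fy=3))
```

```text
[ 24.1  38.6 101.2 -40.7  62.3 137.1] [  26.88017855 -204.39825151  106.18557586] ([1.7, 79.2, -1.9], [0.0, -0.1, -0.1])
```

View pics/scene1.png

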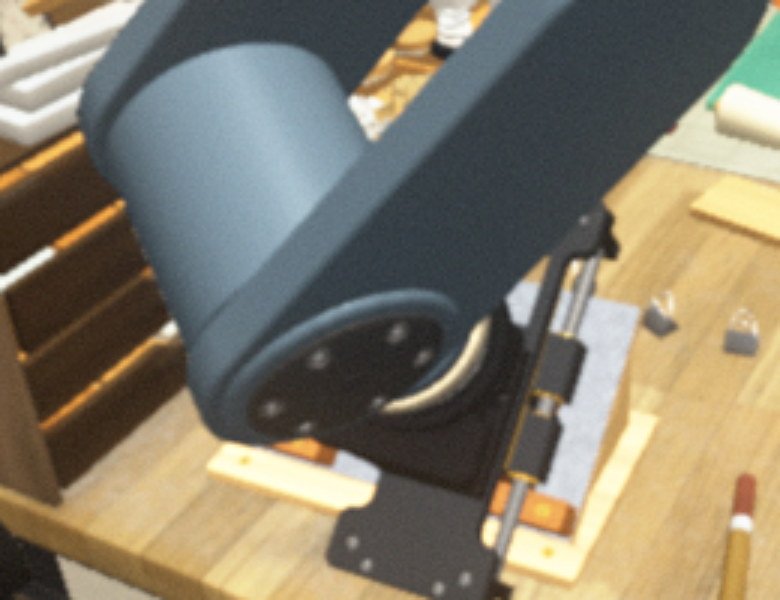

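View pics/side1.png

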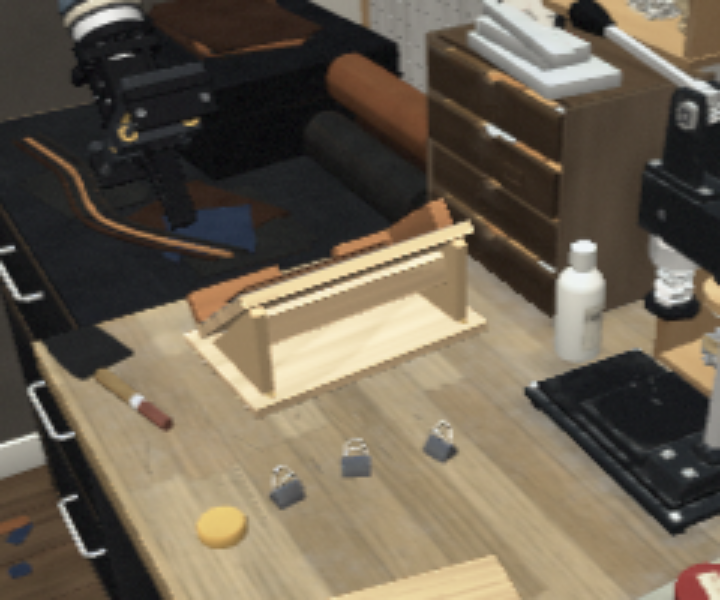

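The scene view shows the gripper poised normal to the bed over the near end of the jig at about (480, 480). The side view confirms it is clear of the clips. I'll lower it behind the dark base.

Call:
jog_arm(motion=[2,20,-2,0,0,0,2,40,-2,0,0,0,2,58,-2,0,0,0,2,70,-2,0,0,0,2,78,-2,0,0,0,2,78,-2,0,0,0])

```text
time_s: 2.62
position: [0.453, 0.0982, 0.0736]
tcp_rot: [[-0.998, 0.04, 0.05], [-0.064, -0.615, -0.786], [-0.001, -0.788, 0.616]]
force: [0.1, 0.0, -0.1]
opening: 0.006
```

Run:
```python
from h import *
s=bot.read_state();print(s["force"],wj(s["position"]))
p,d=bot.capture("wrist");cv2.imwrite("pics/wrist2.png",p[:,:,::-1])
```

```text
[ 0.07947864  0.01108272 -0.06412771] [  23.97189782 -206.93243441   27.67717785]
```

View pics/wrist2.png

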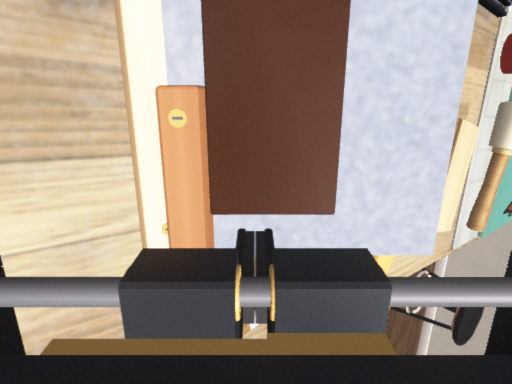

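The wrist view shows the dark base's near end at v≈214 and the fingertips just behind it at (255, 235), clear of the fence. I'll push along the fence.

Call:
jog_arm(motion=[-4,0,0,0,0,0,-8,0,0,0,0,0,-12,0,0,0,0,0,-16,0,0,0,0,0,-20,0,0,0,0,0,-24,0,0,0,0,0,-28,0,0,0,0,0,-32,0,0,0,0,0,-36,0,0,0,0,0,-39,0,0,0,0,0,-42,0,0,0,0,0,-42,0,0,0,0,0])

```text
time_s: 4.18
position: [0.4955, 0.1012, 0.0739]
tcp_rot: [[-0.998, 0.041, 0.05], [-0.064, -0.614, -0.786], [-0.002, -0.788, 0.616]]
force: [0.5, -0.4, -0.0]
opening: 0.003
```

Run:
```python
from h import *
s=bot.read_state();print(s["force"],wj(s["position"]))
p,d=bot.capture("wrist");cv2.imwrite("pics/wrist3.png",p[:,:,::-1])
```

```text
[ 0.48785151 -0.35231853 -0.03127044] [  23.94712353 -164.2366672    28.13288157]
```

View pics/wrist3.png

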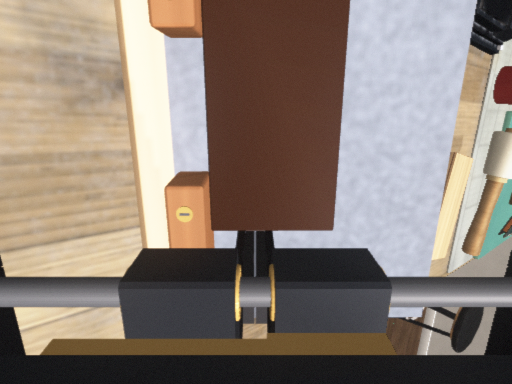

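Fingertips are now touching the base end (v≈230) and the base is square on the fence. I'll creep to the far fence while watching the force.

Call:
jog_arm(motion=[-1,0,0,0,0,0,-2,0,0,0,0,0,-3,0,0,0,0,0,-4,0,0,0,0,0,-4,0,0,0,0,0])

```text
time_s: 4.85
position: [0.4978, 0.1013, 0.0739]
tcp_rot: [[-0.998, 0.038, 0.05], [-0.063, -0.615, -0.786], [0.001, -0.787, 0.616]]
force: [-3.9, 1.9, 2.0]
opening: 0.01
```

Call:
jog_arm(motion=[-1,0,0,0,0,0,-2,0,0,0,0,0,-2,0,0,0,0,0,-2,0,0,0,0,0])

```text
time_s: 5.35
position: [0.498, 0.1013, 0.0739]
tcp_rot: [[-0.998, 0.035, 0.05], [-0.061, -0.616, -0.785], [0.004, -0.787, 0.617]]
force: [-8.3, 1.9, 3.5]
opening: 0.004
```

Run:
```python
from h import *
s=bot.read_state();print(s["force"],wj(s["position"]))
```

```text
[-8.33376064  1.91982057  3.47087745] [  24.00326985 -161.78654778   28.0107289 ]
```

The base has stalled at y≈-162 (TCP) with the force rising to 8 N, so it has met the far fence. I'll back off, retract and look.

Call:
jog_arm(motion=[10,0,0,0,0,0,16,0,0,0,0,0,16,-20,0,0,0,0,16,-60,0,0,0,0,10,-110,0,0,0,0,0,-150,0,0,0,0,-20,-160,0,0,0,0,-20,-160,0,0,0,0], gripper=1.0)

```text
time_s: 6.35
position: [0.5163, 0.2021, 0.2009]
tcp_rot: [[-0.998, 0.045, 0.048], [-0.065, -0.613, -0.787], [-0.006, -0.789, 0.615]]
force: [-0.4, 0.1, -0.3]
opening: 0.829
```

Run:
```python
from h import *
s=bot.read_state();print(s["force"],wj(s["position"]),np.round(s["joint_positions"],1))
p,d=bot.capture("wrist");cv2.imwrite("pics/wrist4.png",p[:,:,::-1]);np.save("pics/wrist4.npy",d)
np.save("pics/w4s.npy",np.r_[s["position"],np.ravel(s["tcp_rot"])])
```

```text
[-0.42333984  0.07920737 -0.25019282] [  23.89865917 -137.08114976  189.35988225] [ 26.6  37.7  86.6 -36.   75.4 128.5]
```

View pics/wrist4.png

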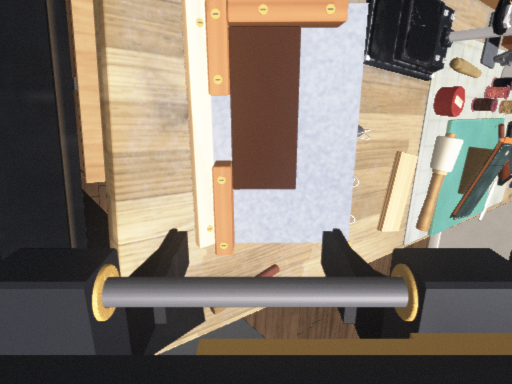

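The wrist view shows the dark base tucked into the corner: its far end at v≈26 is at the far fence's foot, and its left side at u≈232 is along the lower fence. Next I'll hover over the pale base with the tool vertical.

Run:
```python
from h import *
a=np.radians(-11.5);u=np.array([np.cos(a),np.sin(a),0])
R=np.c_[-u,[0,0,-1],np.cross(-u,[0,0,-1])];print(R.round(3).tolist(),np.linalg.det(R))
print(delta(np.array([.446,-.298,.19]),R))
```

```text
[[-0.98, 0.0, -0.199], [0.199, 0.0, -0.98], [-0.0, -1.0, -0.0]] 1.0
([100.4, 311.8, 383.0], [-37.8, 14.6, -5.1])
```

Call:
jog_arm(motion=[4,12,20,-2,1,0,13,38,60,-6,2,-1,23,70,95,-10,3.5,-1,32,100,125,-13,5,-2,42,130,160,-16,6,-2,52,161,198,-20,7.5,-2.6,62,192,236,-23.5,9,-3.2,72,223,274,-27,10.5,-3.7,82,254,312,-31,12,-4.2,92,285,350,-34.5,13.3,-4.7,100,312,383,-37.8,14.6,-5.1,100,312,383,-37.8,14.6,-5.1,100,312,383,-37.8,14.6,-5.1], gripper=1.0)

```text
time_s: 8.02
position: [0.4446, -0.2967, 0.1888]
tcp_rot: [[-0.98, -0.003, -0.201], [0.201, 0.003, -0.98], [0.004, -1.0, -0.003]]
force: [-0.1, 0.6, 0.8]
opening: 1.003
```

Run:
```python
from h import *
s=bot.read_state();print(s["position"],np.round(s["joint_positions"],1),s["opening"])
p,d=bot.capture("wrist");cv2.imwrite("pics/wrist5.png",p[:,:,::-1]);np.save("pics/wrist5.npy",d)
K,P=campose("wrist",s)
C=cloud(d,K,P);hsv=cv2.cvtColor(p,cv2.COLOR_RGB2HSV)
m=(d>0)&(C[...,2]>.007)&(C[...,2]<.017)&(abs(C[...,0]-.446)<.12)&(abs(C[...,1]+.298)<.06)
k,lab,st,ce=cv2.connectedComponentsWithStats(m.astype(np.uint8));i=1+np.argmax(st[1:,4])
Q=C[lab==i];print(st[i],Q[:,2].mean(),cv2.minAreaRect((Q[:,:2]*1000).astype(np.float32)))
```

```text
[ 0.44457939 -0.29674016  0.18883126] [-45.7  27.8  98.2   0.   54.3  55.9] 1.0032018156137754
[ 221   96   69  148 9509] 0.014029734410746526 ((443.453369140625, -297.5263671875), (64.27684783935547, 150.252197265625), 79.72525024414062)
```

View pics/wrist5.png

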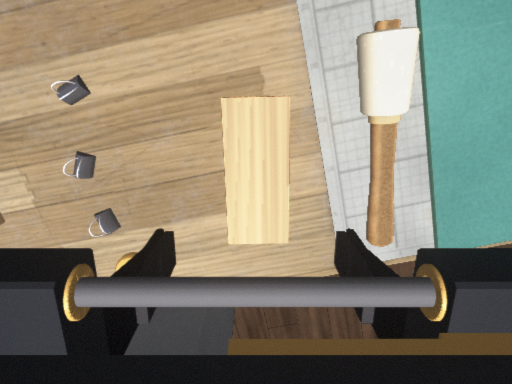

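The wrist view shows the pale base at px (222–290, 97–244). Its measured size of 64.3×150.3 mm matches the spec; centre (0.4435, -0.2975), yaw -10.3°. The mallet and clips are clear of the finger paths.

Run:
```python
from h import *
a=np.radians(-10.3);u=np.array([np.cos(a),np.sin(a),0])
R=np.c_[-u,[0,0,-1],np.cross(-u,[0,0,-1])]
print(delta(np.array([.4435,-.2975,.024])-.015*u,R))
```

```text
([15.7, 165.1, 2.4], [0.1, -1.2, 0.2])
```

Call:
jog_arm(motion=[15.5,30,2.4,0.1,-1.2,0.2,15.5,75,2.4,0.1,-1.2,0.2,15.5,115,2.4,0.1,-1.2,0.2,15.5,140,2.4,0.1,-1.2,0.2,15.5,155,2.4,0.1,-1.2,0.2,15.5,162,2.4,0.1,-1.2,0.2,15.5,164.5,2.4,0.1,-1.2,0.2,15.5,164.5,2.4,0.1,-1.2,0.2])

```text
time_s: 9.07
position: [0.4311, -0.2975, 0.0261]
tcp_rot: [[-0.984, 0.004, -0.179], [0.179, -0.003, -0.984], [-0.005, -1.0, 0.002]]
force: [-0.3, -0.4, -0.4]
opening: 0.999
```

Call:
jog_arm(motion=[0,0,0,0,0,0,0,0,0,0,0,0,0,0,0,0,0,0,0,0,0,0,0,0,0,0,0,0,0,0,0], gripper=0.6)

```text
invalid input at $.motion: expected a multiple of 6 numbers
```

Run:
```python
from h import *
s=bot.read_state();print(s["position"],s["force"])
p,d=bot.capture("side");cv2.imwrite("pics/side6.png",cv2.resize(p[180:330,180:340,::-1],None,fx=4,fy=4))
s=bot.read_state();print(s["position"])
```

```text
[ 0.43105783 -0.29751259  0.02611419] [-0.28208449 -0.44326625 -0.38789458]
[ 0.43103989 -0.29760784  0.02619746]
```

View pics/side6.png

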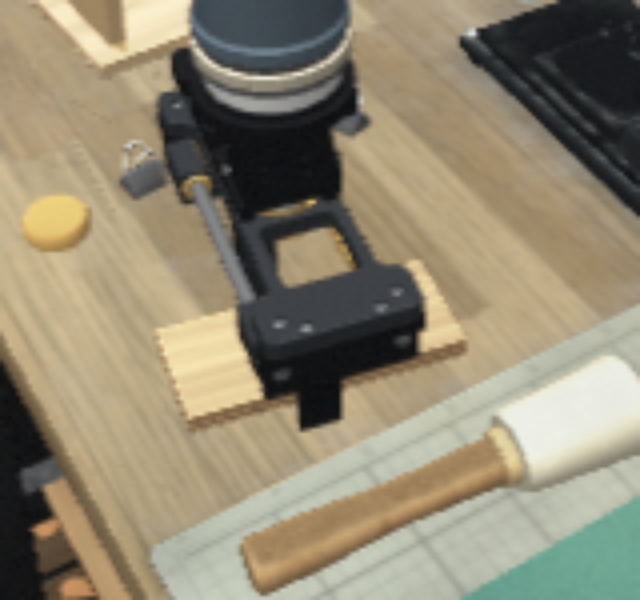

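The right finger (320, 405) is outside the pale base's edge. I'll correct by a couple of mm, then close.

Call:
jog_arm(motion=[2,1,-1.5,0,0,0,2,2,-2.5,0,0,0,2,2,-2.5,0,0,0])

```text
time_s: 9.5
position: [0.4291, -0.2944, 0.0235]
tcp_rot: [[-0.984, 0.003, -0.179], [0.179, -0.002, -0.984], [-0.003, -1.0, 0.001]]
force: [-0.1, -1.1, -0.1]
opening: 1.001
```

Call:
jog_arm(motion=[0,0,0,0,0,0,0,0,0,0,0,0,0,0,0,0,0,0,0,0,0,0,0,0,0,0,0,0,0,0,0,0,0,0,0,0], gripper=0.5)

```text
time_s: 10.25
position: [0.4292, -0.2945, 0.0235]
tcp_rot: [[-0.984, 0.003, -0.179], [0.179, -0.002, -0.984], [-0.004, -1.0, 0.002]]
force: [0.4, -0.3, -0.6]
opening: 0.733
```

The opening of 0.733 (63.8 mm) shows the pale base is gripped. I'll lift it and, from the saved post-push view, recheck where the seated dark base is in my jig frame.

Call:
jog_arm(motion=[0,-10,0,0,0,0,0,-30,0,0,0,0,0,-65,0,0,0,0,0,-105,0,0,0,0,0,-145,0,0,0,0,0,-185,0,0,0,0,0,-210,0,0,0,0,0,-220,0,0,0,0,0,-220,0,0,0,0])

```text
time_s: 11.38
position: [0.4283, -0.2938, 0.2438]
tcp_rot: [[-0.984, 0.004, -0.179], [0.179, -0.003, -0.984], [-0.004, -1.0, 0.002]]
force: [-0.3, -0.6, -1.0]
opening: 0.729
```

Run:
```python
from h import *
a=np.load("pics/w4s.npy");s0=dict(position=a[:3],tcp_rot=a[3:].reshape(3,3))
K,P=campose("wrist",s0);im=cv2.imread("pics/wrist4.png");hsv=cv2.cvtColor(im,cv2.COLOR_BGR2HSV)
m=((hsv[...,2]<110)&(hsv[...,1]>90)).astype(np.uint8);z=np.zeros_like(m);z[20:200,225:305]=1;m&=z
k,lab,st,ce=cv2.connectedComponentsWithStats(m);i=1+np.argmax(st[1:,4]);print(st[i])
Z=J[:3,2]
r=cv2.boxPoints(cv2.minAreaRect(np.argwhere(lab==i)[:,::-1].astype(np.float32)));print(r)
print("dark in jig",wj(onplane(r,K,P,Z,jw([0,0,12]))).round(1).tolist())
d=np.load("pics/wrist4.npy");C=cloud(d,K,P)
print("dark top z",np.median(wj(C[lab==i])[:,2]),"bed z",np.median(wj(C[60:180,310:345].reshape(-1,3))[:,2]), "fence top z",np.median(wj(C[8:18,240:330].reshape(-1,3))[:,2]))
s=bot.read_state();print(s["position"],s["opening"],s["force"],np.round(s["joint_positions"],1))
p,_=bot.capture("wrist");cv2.imwrite("pics/wrist7.png",p[:,:,::-1])
print(delta(jw([38,-97,110]),RJ))
```

```text
[  229    26    71   163 10637]
[[229.  26.]
 [299.  26.]
 [299. 188.]
 [229. 188.]]
dark in jig [[1.0, -2.0, 12.0], [62.6, -2.2, 12.0], [68.0, -150.7, 12.0], [-2.7, -150.5, 12.0]]
dark top z 12.068452614999082 bed z -0.027924202743305475 fence top z 30.24690786804191
[ 0.42833634 -0.29381863  0.24378147] 0.7293676247561516 [-0.337692   -0.58119996 -0.96914815] [-46.8  22.1  97.3   0.1  60.3  53.5]
([-51.4, 95.6, -454.9], [37.7, -13.5, 4.5])
```

View pics/wrist7.png

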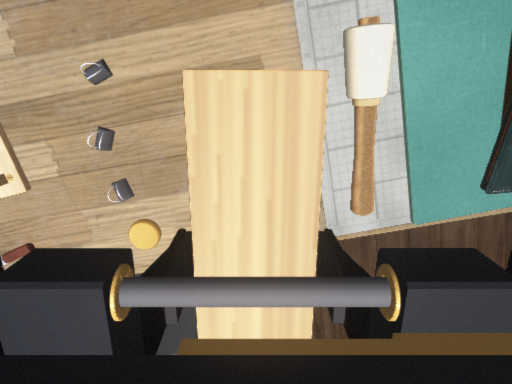

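The wrist view shows the pale base held square between the pads (185–327 px wide), and the clips and wax untouched. The rechecked jig frame holds: dark top at 12.1 mm, fence top at 30.2 mm, dark ends at y -2 and -150.6.

Run:
```python
from h import *
d=delta(jw([38,-97,150]),RJ);print(d)
for k in range(1,13):
    f=k/13;f=f*f*(3-2*f);print((np.r_[d[0],d[1]]*f).round(1).tolist(),end=",")
```

```text
([-45.5, 64.1, -478.8], [37.7, -13.5, 4.5])
[-0.8, 1.1, -8.1, 0.6, -0.2, 0.1],[-2.9, 4.1, -30.5, 2.4, -0.9, 0.3],[-6.2, 8.7, -64.7, 5.1, -1.8, 0.6],[-10.3, 14.5, -108.1, 8.5, -3.0, 1.0],[-15.0, 21.2, -158.0, 12.4, -4.5, 1.5],[-20.1, 28.4, -211.8, 16.7, -6.0, 2.0],[-25.4, 35.7, -267.0, 21.0, -7.5, 2.5],[-30.5, 42.9, -320.8, 25.3, -9.0, 3.0],[-35.2, 49.6, -370.7, 29.2, -10.5, 3.5],[-39.3, 55.4, -414.1, 32.6, -11.7, 3.9],[-42.6, 60.0, -448.3, 35.3, -12.6, 4.2],[-44.7, 63.0, -470.7, 37.1, -13.3, 4.4],
```

Call:
jog_arm(motion=[-1,1,-8,0.6,-0.2,0.1,-3,4,-30,2.4,-0.9,0.3,-6,9,-65,5.1,-1.8,0.6,-10,14,-108,8.5,-3,1,-15,20,-158,12.4,-4.5,1.5,-20,27,-210,16.7,-6,2,-25,35,-265,21,-7.5,2.5,-30,42,-320,25.3,-9,3,-35,49,-370,29.2,-10.5,3.5,-39,55,-414,32.6,-11.7,3.9,-43,60,-448,35.3,-12.6,4.2,-45,63,-471,37.1,-13.3,4.4,-45.5,64,-479,37.7,-13.5,4.5,-45.5,64,-479,37.7,-13.5,4.5,-45.5,64,-479,37.7,-13.5,4.5])

```text
time_s: 13.3
position: [0.5587, 0.1679, 0.179]
tcp_rot: [[-0.998, 0.039, 0.049], [-0.063, -0.615, -0.786], [-0.0, -0.788, 0.616]]
force: [0.8, -0.5, -1.0]
opening: 0.73
```

Run:
```python
from h import *
s=bot.read_state();print(wj(s["position"]),s["opening"],s["force"],np.round(s["joint_positions"],1))
print(delta(jw([38,-97,45]),RJ))
p,_=bot.capture("wrist");cv2.imwrite("pics/wrist8.png",p[:,:,::-1])
```

```text
[ 39.43885469 -96.9359682  149.38008601] 0.7302248129137818 [ 0.83301468 -0.53605752 -1.00896414] [ 22.1  40.5  84.7 -37.7  72.9 125.8]
([-0.0, 104.4, -1.5], [-0.0, -0.1, 0.0])
```

View pics/wrist8.png

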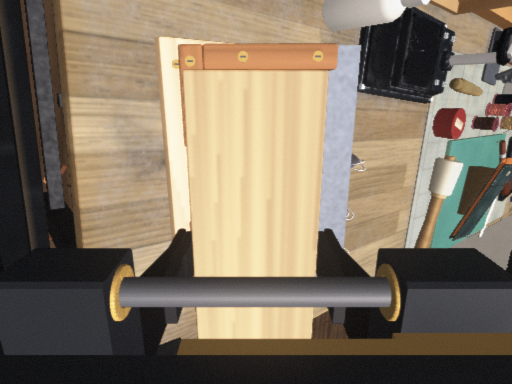

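The pale base is held square over the jig, and its far end (v≈70) is short of the far fence. I'll descend to about 9 mm above the dark base.

Call:
jog_arm(motion=[0,12,-1.5,0,0,0,0,36,-1.5,0,0,0,0,62,-1.5,0,0,0,0,84,-1.5,0,0,0,0,98,-1.5,0,0,0,0,104,-1.5,0,0,0,0,104,-1.5,0,0,0])

```text
time_s: 14.22
position: [0.5633, 0.106, 0.096]
tcp_rot: [[-0.998, 0.04, 0.049], [-0.064, -0.614, -0.786], [-0.001, -0.788, 0.616]]
force: [0.2, -0.2, -1.0]
opening: 0.732
```

Run:
```python
from h import *
s=bot.read_state();print(wj(s["position"]),s["opening"],s["force"])
p,_=bot.capture("wrist");cv2.imwrite("pics/wrist9.png",p[:,:,::-1])
p,_=bot.capture("scene");cv2.imwrite("pics/scene9.png",cv2.resize(p[170:320,100:300,::-1],None,fx=4,fy=4))
```

```text
[ 37.18142878 -96.32815743  45.80244052] 0.7316643058607836 [ 0.15988311 -0.17900068 -0.97434564]
```

View pics/wrist9.png

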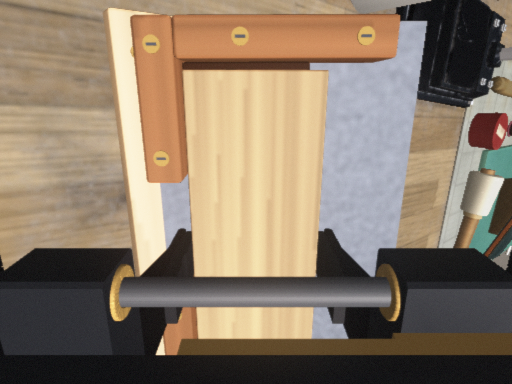

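View pics/scene9.png

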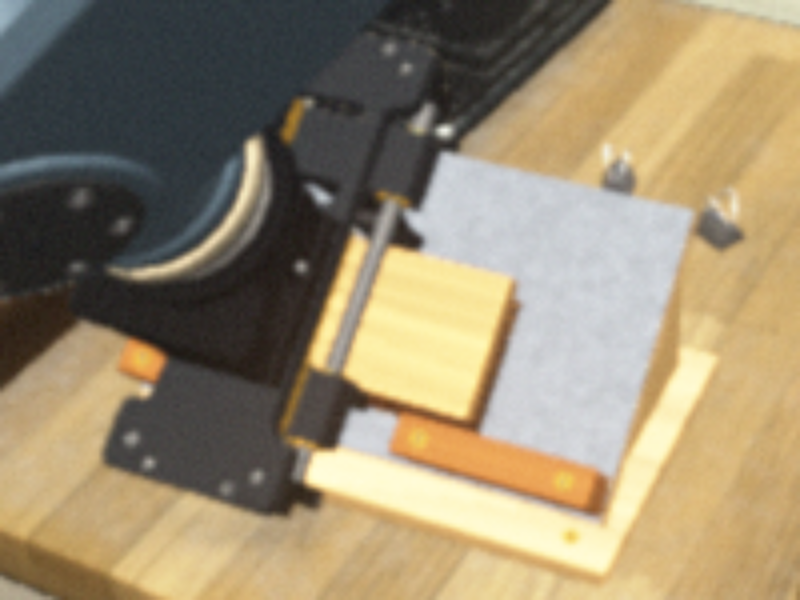

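The pale base is between the fences, just short of both, and the lower finger is in the gap. I'll lower it gently until contact.

Call:
jog_arm(motion=[0,2,0,0,0,0,0,4,0,0,0,0,0,6,0,0,0,0,0,7.5,0,0,0,0,0,8.5,0,0,0,0,0,8.5,0,0,0,0])

```text
time_s: 15.08
position: [0.5635, 0.101, 0.0893]
tcp_rot: [[-0.998, 0.04, 0.05], [-0.064, -0.615, -0.786], [-0.001, -0.788, 0.616]]
force: [0.1, -0.4, -0.5]
opening: 0.732
```

Call:
jog_arm(motion=[0,0.5,0,0,0,0,0,1,0,0,0,0,0,1.5,0,0,0,0,0,1.5,0,0,0,0])

```text
time_s: 15.58
position: [0.5636, 0.1001, 0.0881]
tcp_rot: [[-0.998, 0.04, 0.05], [-0.064, -0.614, -0.786], [-0.001, -0.788, 0.616]]
force: [-0.0, 0.5, -0.7]
opening: 0.734
```

Run:
```python
from h import *
s=bot.read_state();print(wj(s["position"]),s["opening"],s["force"],J[:3,:3].T@s["force"])
```

```text
[ 37.0243032  -96.38786113  35.952769  ] 0.7343966218735952 [-0.02121241  0.54644277 -0.6599139 ] [-0.8370731   0.0138166  -0.18344958]
```

Call:
jog_arm(motion=[0,0.5,0,0,0,0,0,1,0,0,0,0,0,1,0,0,0,0])

```text
time_s: 15.95
position: [0.5636, 0.0995, 0.0873]
tcp_rot: [[-0.998, 0.04, 0.05], [-0.064, -0.614, -0.786], [-0.001, -0.788, 0.616]]
force: [0.8, 0.2, -0.6]
opening: 0.731
```

Run:
```python
from h import *
s=bot.read_state();print(wj(s["position"]),s["opening"],s["force"],J[:3,:3].T@s["force"])
```

```text
[ 37.03950027 -96.38524453  34.94487844] 0.730878408371878 [ 0.76810358  0.18741721 -0.57860705] [-0.46485774  0.77852692 -0.37107621]
```

Call:
jog_arm(motion=[0,0,0,0,0,0,0,0,0,0,0,0,0,0,0,0,0,0,0,0,0,0,0,0,0,0,0,0,0,0,0,0,0,0,0,0], gripper=1.0)

```text
time_s: 16.7
position: [0.5636, 0.0995, 0.0874]
tcp_rot: [[-0.998, 0.04, 0.05], [-0.064, -0.615, -0.786], [-0.001, -0.788, 0.616]]
force: [-0.1, -0.6, 0.3]
opening: 0.996
```

Run:
```python
from h import *
s=bot.read_state();print(wj(s["position"]),s["opening"],s["force"])
p,_=bot.capture("wrist");cv2.imwrite("pics/wrist10.png",p[:,:,::-1])
```

```text
[ 37.03430767 -96.3849378   34.99404884] 0.9960897960148926 [-0.13410075 -0.58657626  0.29241679]
```

View pics/wrist10.png

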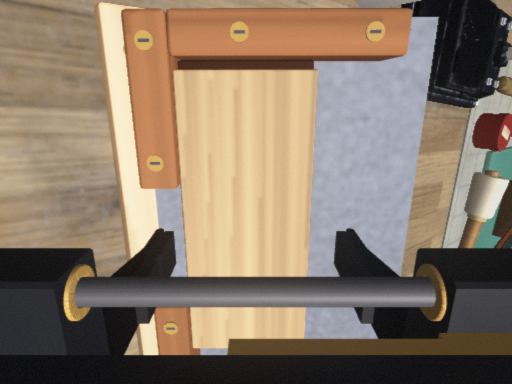

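The pale base has slid down onto the lower fence (u≈176) and is about 6 mm short of the far fence, with a dark strip showing at v≈66. I'll retract, go behind the near ends, close and push both together.

Call:
jog_arm(motion=[0,-10,0,0,0,0,0,-30,0,0,0,0,0,-55,0,0,0,0,0,-75,0,0,0,0,15,-80,-3,0,0,0,45,-80,-8,0,0,0,72,-80,-12,0,0,0,88,-80,-13,0,0,0,88,-80,-13,0,0,0])

```text
time_s: 17.88
position: [0.4707, 0.1533, 0.1424]
tcp_rot: [[-0.998, 0.04, 0.052], [-0.065, -0.615, -0.786], [0.001, -0.788, 0.616]]
force: [0.1, -0.1, 0.8]
opening: 0.999
```

Call:
jog_arm(motion=[0,0,0,0,0,0,0,0,0,0,0,0,0,0,0,0,0,0,0,0,0,0,0,0,0,0,0,0,0,0,0,0,0,0,0,0,0,0,0,0,0,0,0,0,0,0,0,0], gripper=0.0)

```text
time_s: 18.88
position: [0.472, 0.1533, 0.1423]
tcp_rot: [[-0.998, 0.04, 0.05], [-0.064, -0.614, -0.786], [-0.001, -0.788, 0.616]]
force: [-0.5, 0.1, -0.5]
opening: 0.17
```

Run:
```python
from h import *
s=bot.read_state();print(wj(s["position"]),s["opening"],s["force"])
p,_=bot.capture("wrist");cv2.imwrite("pics/wrist11.png",p[:,:,::-1])
```

```text
[  23.96882962 -184.43821309  114.94843325] 0.1701258634260512 [-0.50995095  0.05199064 -0.49267096]
```

View pics/wrist11.png

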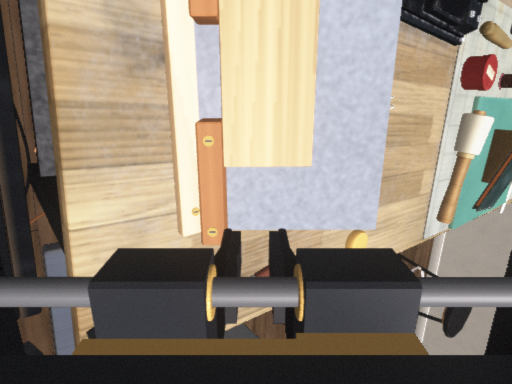

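The pale base's near end (v≈165) overhangs the dark base's end, and the fingers are closing behind it. I'll lower to bed height.

Call:
jog_arm(motion=[0,15,0,0,0,0,0,40,0,0,0,0,0,62,0,0,0,0,0,78,0,0,0,0,0,87,0,0,0,0,0,87,0,0,0,0])

```text
time_s: 19.68
position: [0.4753, 0.0994, 0.0733]
tcp_rot: [[-0.998, 0.039, 0.05], [-0.063, -0.615, -0.786], [0.0, -0.788, 0.616]]
force: [0.6, 0.4, 0.4]
opening: -0.001
```

Call:
jog_arm(motion=[-3,0,0,0,0,0,-6,0,0,0,0,0,-9,0,0,0,0,0,-12,0,0,0,0,0,-15,0,0,0,0,0,-17,0,0,0,0,0,-19,0,0,0,0,0,-19,0,0,0,0,0])

```text
time_s: 20.68
position: [0.4943, 0.101, 0.0737]
tcp_rot: [[-0.998, 0.04, 0.05], [-0.064, -0.615, -0.786], [-0.001, -0.788, 0.616]]
force: [-1.5, 0.4, 0.2]
opening: 0.006
```

Run:
```python
from h import *
s=bot.read_state();print(wj(s["position"]),s["opening"],s["force"])
p,_=bot.capture("wrist");cv2.imwrite("pics/wrist12.png",p[:,:,::-1])
```

```text
[  23.99526397 -165.45082321   27.86699505] 0.00550516981729599 [-1.45791474  0.40397544  0.21845021]
```

View pics/wrist12.png

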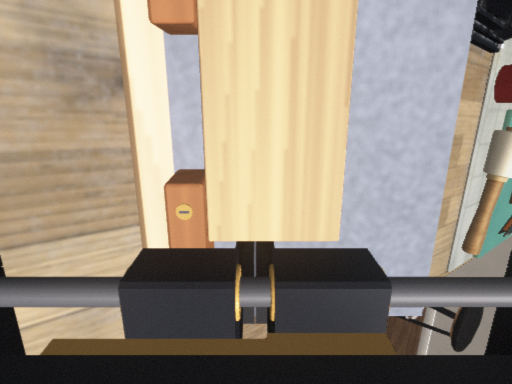

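The fingers are pushing the pale base's end, and it is square with the fence. I'll finish the push to the far-fence stop at y≈-162.

Call:
jog_arm(motion=[-1,0,0,0,0,0,-2,0,0,0,0,0,-3,0,0,0,0,0,-4,0,0,0,0,0,-5,0,0,0,0,0,-5,0,0,0,0,0])

```text
time_s: 21.48
position: [0.4977, 0.1012, 0.0737]
tcp_rot: [[-0.998, 0.037, 0.05], [-0.062, -0.615, -0.786], [0.002, -0.788, 0.616]]
force: [-5.0, 1.2, 1.4]
opening: 0.004
```

Call:
jog_arm(motion=[-1,0,0,0,0,0,-2,0,0,0,0,0,-3,0,0,0,0,0,-3,0,0,0,0,0])

```text
time_s: 21.98
position: [0.4978, 0.1012, 0.0738]
tcp_rot: [[-0.998, 0.032, 0.051], [-0.059, -0.616, -0.785], [0.006, -0.787, 0.617]]
force: [-9.0, 4.4, 4.6]
opening: 0.012
```

Run:
```python
from h import *
s=bot.read_state();print(wj(s["position"]),s["opening"],s["force"])
p,_=bot.capture("scene");cv2.imwrite("pics/scene13.png",cv2.resize(p[170:320,100:300,::-1],None,fx=4,fy=4))
```

```text
[  24.00279235 -161.94807705   27.87898924] 0.011686357520634343 [-8.96727987  4.42601186  4.58444832]
```

It stops at the same place (-161.9) as the dark base alone, with the force rising, so both are seated. I'll back off, retract and inspect.

Call:
jog_arm(motion=[8,0,0,0,0,0,18,0,0,0,0,0,20,-15,0,0,0,0,20,-50,0,0,0,0,10,-95,0,0,0,0,0,-130,0,0,0,0,-20,-160,0,0,0,0,-45,-170,0,0,0,0,-50,-172,0,0,0,0,-50,-172,0,0,0,0,-50,-172,0,0,0,0])

```text
time_s: 23.4
position: [0.544, 0.2098, 0.2087]
tcp_rot: [[-0.998, 0.038, 0.051], [-0.064, -0.615, -0.786], [0.002, -0.787, 0.616]]
force: [0.5, 0.2, -0.5]
opening: 0.005
```

Run:
```python
from h import *
s=bot.read_state();print(wj(s["position"]),s["force"])
p,d=bot.capture("wrist");cv2.imwrite("pics/wrist14.png",cv2.resize(p[0:240,180:400,::-1],None,fx=2.5,fy=2.5,interpolation=cv2.INTER_CUBIC))
q,_=bot.capture("scene");cv2.imwrite("pics/scene14.png",q[:,:,::-1])
K,P=campose("wrist",s);C=wj(cloud(d,K,P).reshape(-1,3)).reshape(*d.shape,3)
hsv=cv2.cvtColor(p,cv2.COLOR_RGB2HSV)
m=((abs(C[...,2]-24)<3)&(C[...,0]>-3)&(C[...,0]<75)&(C[...,1]<3)&(C[...,1]>-170)&(d>0)).astype(np.uint8)
k,lab,st,ce=cv2.connectedComponentsWithStats(m);i=1+np.argmax(st[1:,4]);print(st[i])
Q=C[lab==i];print("z",np.median(Q[:,2]),Q[:,2].std(),cv2.minAreaRect(Q[:,:2].astype(np.float32)),Q.min(0),Q.max(0))
pl=np.linalg.lstsq(np.c_[Q[:,:2],np.ones(len(Q))],Q[:,2],rcond=None)[0];print("plane",pl)
```

```text
[  23.99928162 -108.90453476  199.17971161] [ 0.5305982   0.17031734 -0.51422216]
[  227    58    85   166 10459]
z 23.800889929634064 0.7573062972199055 ((35.247283935546875, -80.47264862060547), (160.73614501953125, 72.77432250976562), 87.77301788330078) [  -2.84985749 -159.59380022   21.15680213] [74.7299423  -1.40211808 26.98411218]
plane [-8.32043746e-04  2.11234139e-03  2.39927967e+01]
```

View pics/wrist14.png

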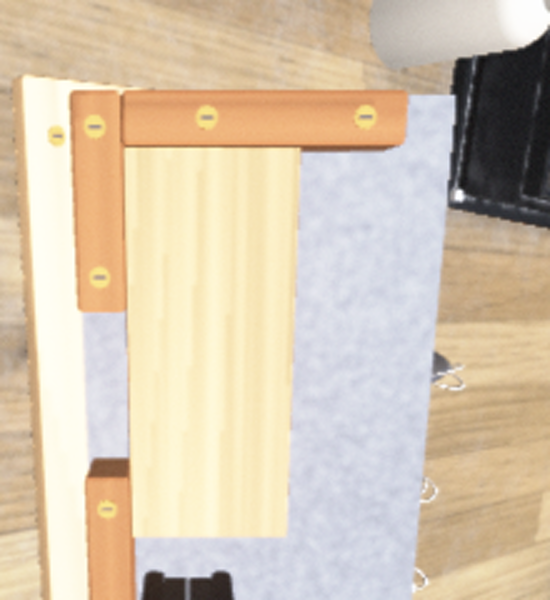

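View pics/scene14.png

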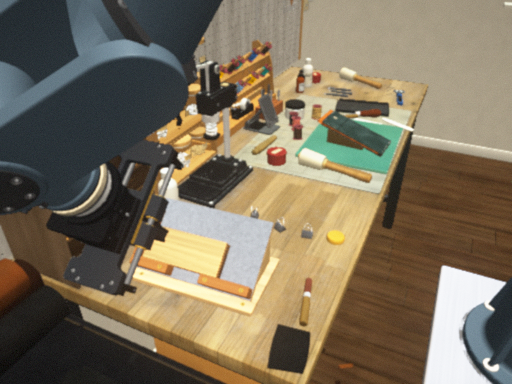

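The wrist view shows the pale base tight in the corner against both fences, lying flat (top z = 23.8 mm, tilt < 0.2°). I'll move the arm clear and check the dark base underneath with the scene camera.

Run:
```python
from h import *
R=np.c_[[-1,0,0],[0,0,-1],[0,-1,0]].astype(float)
print(np.linalg.det(R),delta(np.array([.56,-.08,.30]),R))
```

```text
1.0 ([3.0, 107.2, 284.8], [-38.0, 3.5, -1.2])
```

Call:
jog_arm(motion=[0,8,25,-3,0,0,0,26,70,-9,1,0,1,48,128,-17,1.5,-0.5,2,70,186,-25,2.3,-0.8,3,92,244,-32,3,-1,3,107,285,-38,3.5,-1.2,3,107,285,-38,3.5,-1.2,3,107,285,-38,3.5,-1.2,3,107,285,-38,3.5,-1.2])

```text
time_s: 24.62
position: [0.5601, -0.0775, 0.2998]
tcp_rot: [[-1.0, -0.001, 0.003], [-0.003, 0.001, -1.0], [0.001, -1.0, -0.001]]
force: [0.4, -0.1, -1.1]
opening: 0.008
```

Run:
```python
from h import *
s=bot.read_state();print(s["position"])
q,_=bot.capture("scene");cv2.imwrite("pics/scene15.png",cv2.resize(q[170:320,110:300,::-1],None,fx=4,fy=4,interpolation=cv2.INTER_CUBIC))
q,_=bot.capture("side");cv2.imwrite("pics/side15.png",q[:,:,::-1])
q,_=bot.capture("wrist");cv2.imwrite("pics/wrist15.png",q[:,:,::-1])
```

```text
[ 0.56012624 -0.07753365  0.29976981]
```

View pics/scene15.png

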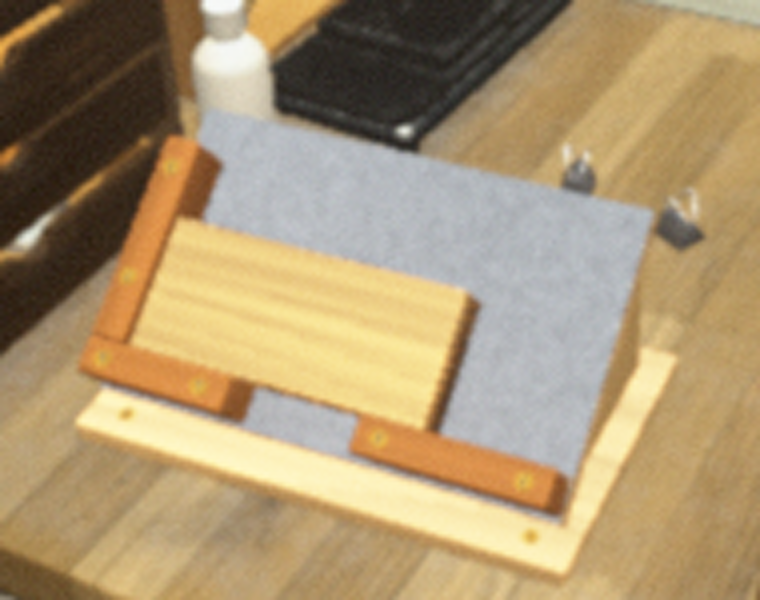

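View pics/side15.png

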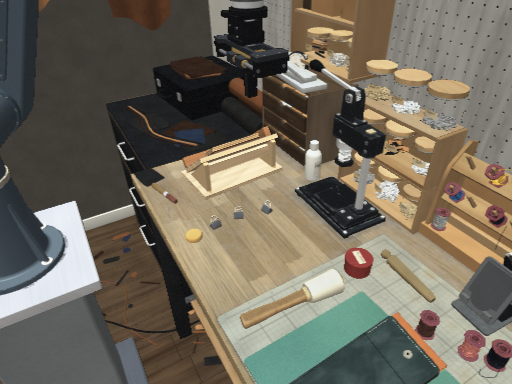

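View pics/wrist15.png

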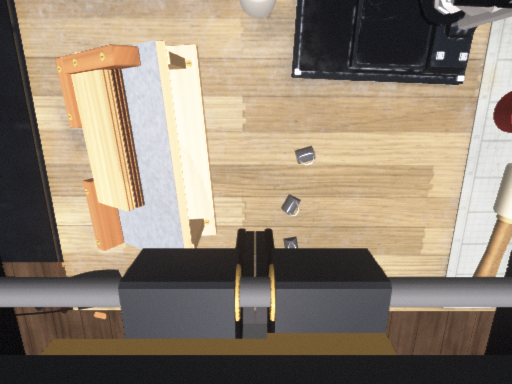

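Run:
```python
import cv2
q=cv2.imread("pics/wrist15.png");cv2.imwrite("pics/w15z.png",cv2.resize(q[35:255,50:220],None,fx=2.7,fy=2.7,interpolation=cv2.INTER_CUBIC))
```

```text
(no output)
```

View pics/w15z.png

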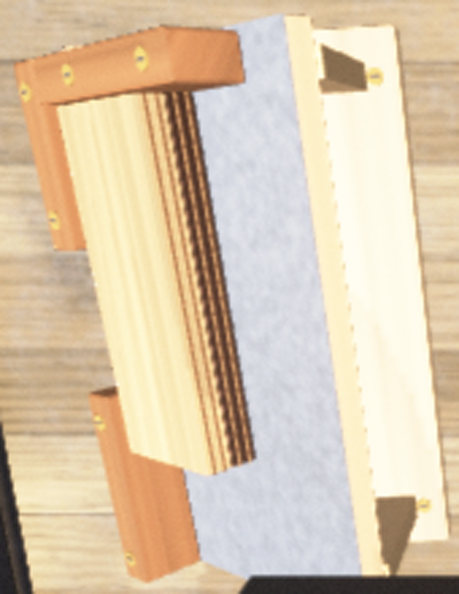

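The zoom shows the two layered edges as one continuous face: near ends in line at (215–255, 465), far ends at the far fence, no step between them. The robot is clear and touching nothing, so I'll hand in.

Run:
```python
from rig import bot
print(bot.read_state()["time_s"]);print(bot.hand_in())
```

```text
24.775
the job is handed in; nothing more can be done
None
```

I slid the dark base along the lower fence until it stopped at the far fence. I then gripped the pale base 15 mm off its centre, with the lower finger in the fence gap, laid it on the dark one and let it slide down to the fence. A last push on the near ends squared both bases together. I handed in at 24.8 s with the arm well clear.

- **Far fence:** the combined push stopped where the dark base alone had (tool at y -161.9 against -161.8 mm), with about 9 N at most.
- **Flatness and alignment:** the pale top lies flat, 23.8 mm above the bed where 24 mm is expected. The scene and wrist pictures show no step between the bases or gap at the fences. The fence contact was judged from the pictures and push forces; any gap too small to see there was not measured.
- **Other things:** the clips, wax, mallet, tin and glue look to be where they were in the side view.
- **Checks that disagreed:**
  - The tool stopped about 2 mm short of where I had worked out. That could be the finger width or the calibration.
  - My first measurement of the dark base was about 3 mm off along the slope. A later view from square above the bed put it about where it should be.
  - One last automatic outline of the pale base caught some fence pixels and read too large (161 x 73 mm), so I relied on the pictures.
  - One move call was refused because its list was the wrong length. Nothing moved, and I sent it again correctly.

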